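Refill the first-in-first-out bottle dispenser from the roller mixer

TASK

Two black-capped control bottles have finished mixing: one still lies on the roller mixer, the other already stands on the bench. Load both into the upright gravity dispenser, in either order, caps up, end to end on top of the bottle that is already in it; enter each bottle's foot in the mouth before letting it slide down rather than dropping it from above. Leave the bottle inside, the red-capped bottle and everything else on the bench where they are.

Things in the scene. Friction and masses are not known exactly. Their poses are not given: they have to be found in the camera images.
- mixer: White roller mixer, off, fixed, 118 mm deep (own x), 214 long (own y). Four black rollers along own y, 20 mm thick, at own x -42, -14, +14, +42 mm, axes 55 mm above the bench; they do not turn; clear length own y -76 to +74 mm. At the -y end a cheek 13 mm thick, 74 high; at the +y end the drive head, 50 long, 126 high, knob on its -x face. Origin: on the bench, midway between the rollers.
- valley (a point): Point on the mixer: on the axis line of a bottle lying in the middle valley (between the two middle rollers), at own x = y = 0 of the mixer, 82 mm above the bench; axes as the mixer's. The roller tops are 17 mm below this line.
- dispenser: White gravity dispenser, fixed: upright square channel, 3 mm sheet, bore 47 x 47 mm, floor 12 mm and mouth 216 mm above the bench, top 11 mm flared (67 mm over all), slit and take-out window in front (own -x), dark foot 110 x 104 mm. Origin: on the bench, on the channel's axis. Bottles stack on each other's caps, undersides at 12, 97 and 182 mm; the third stands 51 mm out of the mouth.
- mouth (a point): Centre of the dispenser's mouth, level with its rim, 216 mm above the bench, on the channel's axis.
- bottle_inside: White plastic control bottle, red band, black screw cap, standing on the dispenser's floor. The three are alike: 40 mm in diameter, 85 mm high, about 90 g; straight body to 54 mm from the underside, then a shoulder, cap 26 mm in diameter. They stand up to 2 degrees out of plumb. Origin: centre of the underside; own z axis from the underside to the cap.
- bottle_mixer: The same kind of bottle (40 mm diameter, 85 mm), lying on its side in the middle valley of the mixer, its cap 4 to 15 mm from the drive head (own +y of the mixer), which leaves no room to lean a gripper over the cap there; it can be moved along the valley. Origin: centre of its underside; own z axis from the underside to the cap (level at the start).
- bottle_bench: The same kind of bottle (40 mm diameter, 85 mm, black cap), standing upright on the bench to the robot's right; the bench between it and the mixer is clear. Origin: centre of its underside; own z axis up to the cap.
- other_bottle: Another, smaller bottle, 34 mm in diameter and 68 mm high, red cap, violet band, standing on the bench at the right; not part of the job. It and bottle_bench may have changed places. Origin: centre of its underside.
- timer: White bench timer with blue keys, 62 x 62 x 21 mm, lying on the bench; not part of the job. Origin: centre of its underside.
- marker: Blue and white marker, 135 mm long, 17 mm thick, lying on the bench at the left front; not part of the job. Origin: centre of its underside.
- pipette: White pipette, 256 mm long, lying on the bench at the right back; not part of the job. Origin: centre of its underside.

How it is judged:
By the outcome, as a careful person would: the job done as asked, in the order asked, and still so for the second after the job is handed in, with the robot touching nothing.
It also fails if it takes over 70 s, if anything falls off the work surface, if the arm or the gripper's body presses on something with over 40 N, if the wrist force passes 120 N, or if a joint passes its speed limit or range.

ROBOT

A 6-joint arm with a two-finger parallel gripper is mounted at the origin on a cart in front of the work surface, level with it; the furniture and walls round the work are solid. World frame = base frame: x ahead of the robot, y to its left, z up, the work surface at z = 0. Lengths are in m, angles in rad, forces in N, time in s.
With the tool pointing down it reaches from about 0.275 to 0.775 m from the base axis. Payload 14.6 kg.
Tool frame: the origin (TCP) lies on the centre line of the jaws, within the pads' length; the fingertips stand 17 mm ahead of it and the grasp point (between the pads) lies 2 mm behind it; z points along the fingers, y is the line along which they close (so a half turn about z gives the same grasp; the last joint's range is limited). The gripper opens to 85 mm and grips with 20 to 120 N. Pads are 22 mm wide; open, the fingers measure 114 mm over their backs; the gripper's body (76 mm by 85 mm) begins 54 mm behind the grasp point. The pads swing forward as they close: fully open they stand 13 mm farther back than shut.
Start: joints at [1.01, 0.263, -0.048, 1.259, 0, 1.415], TCP at [0.207, 0.482, 0.225] pointing down, gripper open.
Joint ranges: [-2.65, 2.65], [-0.89, 1.7], [-1.18, 1.37], [-2.13, 2.11], [-1.35, 1.29], [-3.14, 3.14]. Speed limits (rad/s): [1.89, 1.89, 2.57, 2.79, 3.14, 3.14].

INTERFACE

Orientations are given as a rotation vector (axis times angle).
In Python, from bench import ctrl, eyes, silhouettes, landmark_of gives the robot as it stands. The module is installed in compiled form; this text tells all that it offers.
- The arm moves only by the shell command python3 -m inch 'ROWS' [OPENING] [FORCE]. ROWS is a JSON object of lists of equal length, an entry for each row: "travel": the shift along the tool's x, y, z each as a share of 8 cm, from -1 to 1, a list of three; "twist": the turn, a rotation vector about the tool's x, y, z each as a share of 360 degrees, from -1 to 1, a list of three. In form: {"travel": [[tx, ty, tz], ...], "twist": [[ax, ay, az], ...]}. A call has 1 to 5 rows; each row is the pose to reach, as a shift and turn from the pose commanded when the call began, along the tool's axes at that moment, turning the shorter way round; what a row does not reach only later rows make up. A row lasts 1/8 s, in which the tool goes at most 62.5 mm and 10.7 degrees, less where a joint would pass 70% of its speed; a pose out of reach is approached as far as the arm can. A call with a number of a shift or a turn outside -1 to 1 is refused whole. A call with a gripper value outside its range is refused whole. OPENING is the finger opening in mm, from 0 to 85.4, set as the call begins (- or left out, the last holds). The fingers move at their own pace and stop on an object; FORCE is the grip in N (left out, the last holds). Time passes only in rows, so rows that repeat a pose let the fingers close. It gives the time, the measured TCP pose, the force, the opening and the grip force at its end, in the units of the state.
- ctrl.read_state(): the state, without advancing time (a new reading comes with each control period).
- eyes.read_camera(name): name is "side" or "top"; returns the picture (480x640x3 uint8, red, green, blue); there is no depth.
- eyes.camera_params(name): a dict with "fx", "fy", "cx", "cy" (pixels), "extrinsics" (4x4, takes a point from world to camera coordinates). Camera axes: x right, y down, z forward; pixel columns grow to the right and rows downward; lengths in m; the calibration is good to about 2 mm. A picture is of the moment at which its call begins. camera_params takes no time and is no camera call.
- ctrl.hand_in(): hands the job in; it is judged then, once.
Trained networks look in the newest picture that a camera, given by its name, has taken for a name from the list of things; names that differ only in an ending like _2 or _b are one class to them, and where a whole thing is asked for, a point or a joint stands for the part that bears it (a point fixed in the world has none). Each returns a list of dicts, best first, with "score" (0 to 1); they miss things now and then, are a little off and sometimes report something else, mostly with a low value. They report only what shows in the picture. A call takes as long as a camera call.
- silhouettes(camera, name): "mask" (480x640 bool, what is visible of it) and "xy" ([column, row] in pixels, amid what is visible of it).
- landmark_of(camera, name): "xy" ([column, row] in pixels: a listed point, or the origin of a listed thing).
The state is a dict: "clock": time; "q": joint angles; "qvel": joint speeds; "tau": joint torques, N m; "tcp_pos": TCP position; "orientation": TCP orientation; "ft_force": force on the tool from outside, world axes, zero at the start; "moment": the same for the moment, N m; "finger_gap": opening from 0.0 (shut) to 1.0 (fully open); "finger_force": force on a finger pad.
Only numpy, scipy, OpenCV 4.12 (cv2) and the standard library are available. Lean on these libraries where they do the work, as an engineer would, in place of code of your own. Each camera call takes 0.05 s, during which the arm holds its last target. There are 200 camera calls.

## Working session

There is one attempt and no reset: what is moved stays moved. The work goes in short steps, Python scripts to look and compute and a shell command to move; the robot and the scene stay as the last step left them, time stands still between calls to the robot, and variables do not carry over. Pictures are saved under pics/ and viewed, at most 10 in all, crops included, and the job is handed in when it is done.

```bash
mkdir -p pics
cat > h.py <<'E'
import numpy as np, cv2
from scipy.spatial.transform import Rotation as R
from bench import ctrl, eyes, silhouettes, landmark_of
def P(c):
    p=eyes.camera_params(c); K=np.array([[p['fx'],0,p['cx']],[0,p['fy'],p['cy']],[0,0,1]]); return K,np.array(p['extrinsics'])
def ray(c,xy):
    K,E=P(c); d=np.linalg.inv(K)@[*xy,1]; Rm=E[:3,:3]; return -Rm.T@E[:3,3], Rm.T@d
def atz(c,xy,z):
    o,d=ray(c,xy); return o+d*(z-o[2])/d[2]
def proj(c,X):
    K,E=P(c); u=K@(E[:3,:3]@np.array(X)+E[:3,3]); return u[:2]/u[2]
def tri(a,b):
    (o1,d1),(o2,d2)=a,b; A=np.stack([d1,-d2],1); t=np.linalg.lstsq(A,o2-o1,rcond=None)[0]
    p,q=o1+d1*t[0],o2+d2*t[1]; return (p+q)/2,np.linalg.norm(p-q)
def snap(c,f):
    im=eyes.read_camera(c); cv2.imwrite(f,im[:,:,::-1]); return im
E
python3 - <<'E'
from h import *
np.set_printoptions(precision=4,suppress=True)
for c in('side','top'):
    snap(c,f'pics/{c}0.png'); print(c,ray(c,(320,240)))
names=['valley','mouth','mixer','dispenser','bottle_mixer','bottle_bench','bottle_inside','other_bottle']
D={}
for n in names:
    for c in('side','top'):
        r=landmark_of(c,n)[:3]; D[n,c]=r
        print(n,c,[(np.round(x['xy'],1).tolist(),round(x['score'],2)) for x in r])
    if D[n,'side'] and D[n,'top']: print('  tri',*tri(ray('side',D[n,'side'][0]['xy']),ray('top',D[n,'top'][0]['xy'])))
s=ctrl.read_state(); print(s['tcp_pos'],R.from_rotvec(s['orientation']).as_matrix(),s['clock'])
E
```

```text
side (array([ 0.3828, -0.7727,  0.7716]), array([ 0.1804,  0.7739, -0.607 ]))
top (array([0.4109, 0.0342, 1.1783]), array([ 0.1366, -0.0171, -0.9906]))
valley side [([266.2, 254.9], 0.98)]
valley top [([291.1, 287.8], 0.78), ([437.6, 183.8], 0.47)]
  tri [0.4462 0.087  0.0719] 0.000466753651695845
mouth side [([362.6, 254.0], 0.95)]
mouth top [([382.5, 203.3], 0.64)]
  tri [ 0.6239 -0.1207  0.2111] 0.001416137723357408
mixer side [([249.6, 217.0], 0.75), ([268.0, 278.8], 0.7)]
mixer top [([294.4, 288.8], 0.61)]
  tri [0.4272 0.074  0.1997] 0.02579747729092062
dispenser side [([355.3, 324.6], 0.57)]
dispenser top [([369.2, 221.9], 0.76)]
  tri [ 0.6216 -0.1178 -0.0012] 0.0008525717462397659
bottle_mixer side [([266.8, 259.1], 0.64)]
bottle_mixer top [([300.8, 286.7], 0.65)]
  tri [0.4468 0.0632 0.0778] 0.0037949518714590507
bottle_bench side [([376.2, 395.0], 0.97)]
bottle_bench top [([435.6, 222.8], 0.74)]
  tri [ 0.6163 -0.2973 -0.0103] 0.005067228200848663
bottle_inside side [([266.1, 257.8], 0.47)]
bottle_inside top [([375.1, 220.0], 0.42), ([443.8, 281.5], 0.24)]
  tri [ 0.5057 -0.1032  0.2366] 0.15198885953140887
other_bottle side [([303.8, 414.5], 0.74)]
other_bottle top [([444.8, 278.4], 0.79)]
  tri [ 0.4663 -0.3126 -0.0034] 0.005880788057371779
[0.2072 0.4824 0.2246] [[-0.9188  0.3948  0.    ]
 [ 0.3948  0.9188  0.    ]
 [ 0.      0.     -1.    ]] 0.9
```

View pics/side0.png

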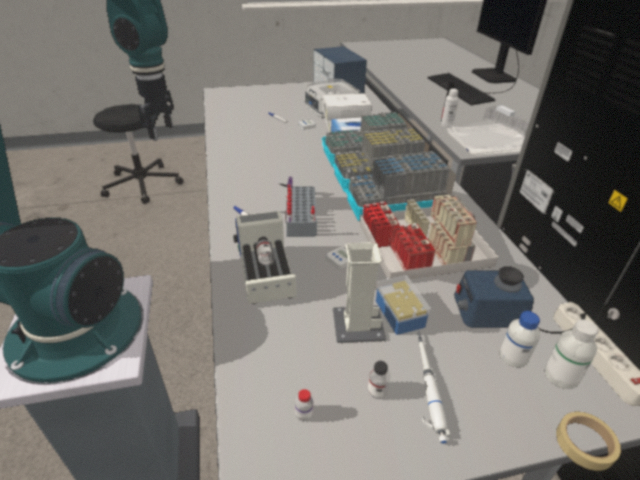

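View pics/top0.png

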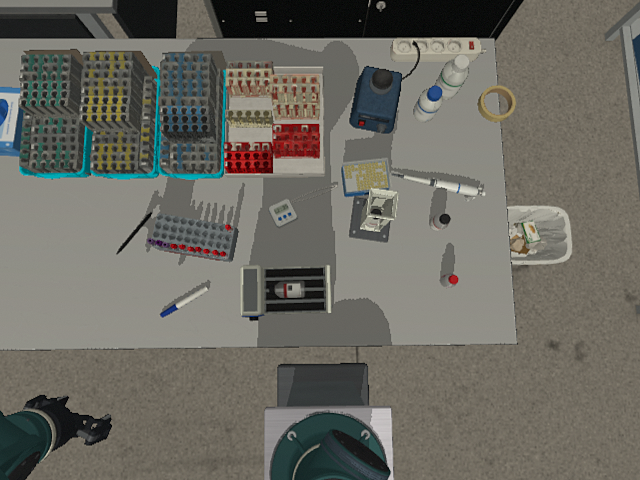

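The side view shows the mixer at about (265,260) with its drive head on the far side and the bottle's cap facing it. The dispenser is at (362,290), the black-capped bench bottle at (378,380) and the red-capped one at (304,405). The top view agrees: mixer (285,290), dispenser (378,212), bench bottle (440,221).

Run:
```python
from h import *
np.set_printoptions(precision=4,suppress=True)
ims={c:eyes.read_camera(c)[:,:,::-1] for c in('top','side')}
def crop(c,x,y,w=100,h=75): return cv2.resize(ims[c][y:y+h,x:x+w],(400,300),interpolation=cv2.INTER_CUBIC)
a=np.vstack([np.hstack([crop('top',236,252),crop('top',335,172)]),np.hstack([crop('side',225,205),crop('side',325,235)])])
cv2.imwrite('pics/crops.png',a)
for n in('bottle_mixer','bottle_bench','mixer','dispenser','other_bottle'):
    for c in('top','side'):
        r=silhouettes(c,n)
        if not r: print(n,c,None); continue
        m=r[0]['mask']; pts=np.argwhere(m)[:,::-1].astype(np.float32)
        rc=cv2.minAreaRect(pts); print(n,c,round(r[0]['score'],2),len(pts),'rect',np.round(cv2.boxPoints(rc),1).tolist(),'bbox',pts.min(0),pts.max(0))
        if c=='top' and n in('bottle_mixer',):
            w=np.array([atz('top',p,.082)[:2] for p in pts]); r2=cv2.minAreaRect((w*1000).astype(np.float32)); print('  mm',r2)
        if c=='top' and n=='mixer':
            w=np.array([atz('top',p,.07)[:2] for p in pts]); r2=cv2.minAreaRect((w*1000).astype(np.float32)); print('  mm',r2)
```

```text
bottle_mixer top 0.61 548 rect [[268.0, 297.0], [268.0, 281.0], [305.0, 281.0], [305.0, 297.0]] bbox [268. 281.] [305. 297.]
  mm ((443.4374694824219, 97.6370849609375), (89.35877227783203, 38.39950942993164), 89.39539337158203)
bottle_mixer side 0.7 415 rect [[253.5, 237.5], [269.70001220703125, 234.3000030517578], [275.5, 263.29998779296875], [259.29998779296875, 266.5]] bbox [256. 236.] [274. 265.]
bottle_bench top 0.75 270 rect [[426.0, 220.0], [445.6000061035156, 210.1999969482422], [452.0, 223.0], [432.3999938964844, 232.8000030517578]] bbox [428. 213.] [449. 229.]
bottle_bench side 0.59 675 rect [[365.6000061035156, 396.70001220703125], [371.1000061035156, 358.6000061035156], [391.3999938964844, 361.5], [385.8999938964844, 399.6000061035156]] bbox [368. 360.] [389. 398.]
mixer top 0.71 3781 rect [[239.39999389648438, 266.1000061035156], [330.5, 264.8999938964844], [331.20001220703125, 319.0], [240.10000610351562, 320.20001220703125]] bbox [240. 265.] [331. 320.]Traceback (most recent call last):
  File "<stdin>", line 16, in <module>
  File "h.py", line 9, in atz
    o,d=ray(c,xy); return o+d*(z-o[2])/d[2]
        ~~~^^^^^^
  File "h.py", line 7, in ray
    K,E=P(c); d=np.linalg.inv(K)@[*xy,1]; Rm=E[:3,:3]; return -Rm.T@E[:3,3], Rm.T@d
        ~^^^
  File "h.py", line 5, in P
    p=eyes.camera_params(c); K=np.array([[p['fx'],0,p['cx']],[0,p['fy'],p['cy']],[0,0,1]]); return K,np.array(p['extrinsics'])
ValueError: time passes only in moves, steps and waits
```

View pics/crops.png

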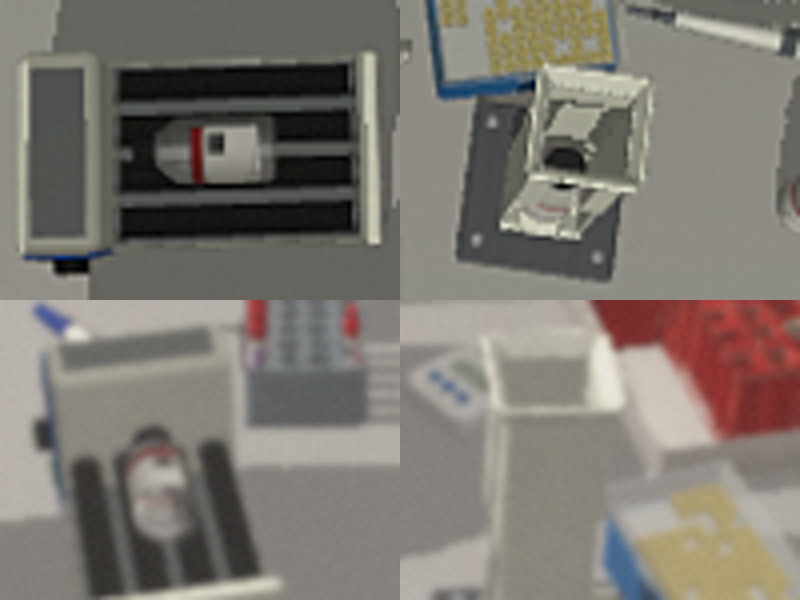

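Crops show the bottle in the middle valley with its cap towards the head (left). The mouth rim corners in the top view are near (370,189), (398,191), (395,219), (366,216). I'll fit the poses next.

```bash
cat >> h.py <<'E'
import functools
P=functools.lru_cache(None)(P)
from scipy.optimize import least_squares
def hull_mask(c,pts):
    uv=np.array([proj(c,p) for p in pts]).astype(np.float32); return cv2.convexHull(uv)[:,0]
def bottle_pts(o,ax):
    ax=np.array(ax)/np.linalg.norm(ax); e=np.cross(ax,[.3,.5,.81]); e/=np.linalg.norm(e); f=np.cross(ax,e)
    return [np.array(o)+ax*h+r*(e*np.cos(t)+f*np.sin(t)) for h,r in((0,.02),(.054,.02),(.064,.013),(.085,.013)) for t in np.linspace(0,6.28,24)]
def cen(h):
    m=cv2.moments(h.reshape(-1,1,2).astype(np.float32)); return np.array([m['m10']/m['m00'],m['m01']/m['m00']])
E
python3 - <<'E'
from h import *
np.set_printoptions(precision=4,suppress=True)
off=lambda q,o:[np.array([x/4+o[0],y/4+o[1]]) for x,y in q]
Rz=lambda a:np.array([[np.cos(a),-np.sin(a)],[np.sin(a),np.cos(a)]])
def fit(obs,x0,name):
    f=lambda v:np.concatenate([proj(c,[*(Rz(v[2])@p[:2]+v[:2]),p[2]])-uv for c,p,uv in obs])
    s=least_squares(f,x0,loss='soft_l1'); print(name,s.x,np.degrees(s.x[2]),'res',f(s.x)); return s.x
a=.0335
q=off([(140,68),(253,75),(240,190),(125,178)],(335,172)); 
m=[(a,a),(a,-a),(-a,-a),(-a,a)]
obs=[('top',(*p,.216),u) for p,u in zip(m,q)]
obs1=obs
obs2=[('side',(*p,.216),u) for p,u in zip(m,off([(95,30),(210,35),(220,105),(95,115)],(325,235)))]
fit(obs,[.62,-.12,0],'disp rim top'); fit(obs+obs2,[.62,-.12,0],'disp rim both')
q=off([(365,53),(378,53),(381,243),(371,243)],(236,252))
obs=[('top',(*p,.074),u) for p,u in zip([(.059,-.076),(.059,-.089),(-.059,-.089),(-.059,-.076)],q)]
obs+=[('top',(*p,.126),u) for p,u in zip([(.059,.124),(.059,.074),(-.059,.074),(-.059,.124)],off([(20,60),(97,54),(103,250),(18,254)],(236,252)))]
mx=fit(obs,[.44,.08,0],'mixer')
eyes.read_camera('top');eyes.read_camera('side')
def bot(n,axf,x0,z):
    C={}
    for c in('top','side'):
        r=silhouettes(c,n)[0]; p=np.argwhere(r['mask'])[:,::-1]; C[c]=p.mean(0)
    for cs in(('top',),('side',),('top','side')):
        f=lambda v:np.concatenate([cen(hull_mask(c,bottle_pts([*v,z],axf)))-C[c] for c in cs])
        s=least_squares(f,x0,diff_step=1e-3); print(n,cs,s.x,f(s.x))
bot('bottle_bench',(0,0,1),[.6,-.3],0.)
bot('other_bottle',(0,0,1),[.46,-.31],0.)
d=Rz(mx[2])@[0,1]; bot('bottle_mixer',(*d,0),[.44,.06],.082)
E
```

```text
disp rim top [ 0.6227 -0.1197 -0.1238] -7.0957821139312305 res [-1.3733 -1.8674  0.6438 -0.1563  1.2341  0.8688 -0.5934  0.368 ]
disp rim both [ 0.6226 -0.1193 -0.0999] -5.724862235937711 res [ -1.9236  -1.494    0.1524  -0.4885   1.4703   0.6055  -0.4173   0.8248
  26.2701  -1.9735   5.0069  17.5139 -31.3154   2.3845  -5.6406 -21.1428]
mixer [0.4417 0.0775 0.0158] 0.9052029017224772 res [-1.7841 -0.533   0.2544 -0.6666  0.9776  0.5757 -1.8961  0.7225 -0.5704
 -1.9574  1.6503 -0.9983  0.5294  1.311  -0.0566  0.908 ]
bottle_bench ('top',) [ 0.6144 -0.2948] [0. 0.]
bottle_bench ('side',) [0.4475 0.1434] [0. 0.]
bottle_bench ('top', 'side') [ 0.5135 -0.1152] [-68.1513  39.5152  43.9917  68.2326]
other_bottle ('top',) [ 0.4618 -0.31  ] [0. 0.]
other_bottle ('side',) [ 0.4623 -0.3172] [ 0. -0.]
other_bottle ('top', 'side') [ 0.4622 -0.3144] [ 1.7185 -0.1825 -0.3276 -1.3382]
bottle_mixer ('top',) [0.4435 0.053 ] [ 0. -0.]
bottle_mixer ('side',) [0.4439 0.0557] [-0. -0.]
bottle_mixer ('top', 'side') [0.4436 0.0537] [-0.2993 -0.0589  0.0033  0.4986]
```

Run:
```python
from h import *
np.set_printoptions(precision=4,suppress=True)
off=lambda q,o:[np.array([x/4+o[0],y/4+o[1]]) for x,y in q]
Rz=lambda a:np.array([[np.cos(a),-np.sin(a)],[np.sin(a),np.cos(a)]])
a=.0335; m=[(a,a),(a,-a),(-a,-a),(-a,a)]
T=[('top',(*p,.216),u) for p,u in zip(m,off([(140,68),(253,75),(240,190),(125,178)],(335,172)))]
S=[('side',(*p,.216),u) for p,u in zip(m,off([(210,35),(222,108),(92,116),(82,32)],(325,235)))]
for n,obs in(('T',T),('S',S),('TS',T+S)):
    f=lambda v:np.concatenate([proj(c,[*(Rz(v[2])@p[:2]+v[:2]),p[2]])-uv for c,p,uv in obs])
    s=least_squares(f,[.62,-.12,0],loss='soft_l1'); print(n,s.x,f(s.x).round(1))
eyes.read_camera('top');eyes.read_camera('side')
print('mouth',tri(*[ray(c,landmark_of(c,'mouth')[0]['xy']) for c in('top','side')]), atz('top',landmark_of('top','mouth')[0]['xy'],.216))
C={}
for c in('top','side'):
    for r in silhouettes(c,'bottle_bench'):
        p=np.argwhere(r['mask'])[:,::-1].mean(0); print(c,r['score'],p)
        if np.linalg.norm(p-proj(c,[.6144,-.2948,.04]))<12 and c not in C: C[c]=p
for cs in(('side',),('top','side')):
    f=lambda v:np.concatenate([cen(hull_mask(c,bottle_pts([*v,0],(0,0,1))))-C[c] for c in cs])
    s=least_squares(f,[.6144,-.2948],diff_step=1e-3); print(cs,s.x,f(s.x))
```

```text
T [ 0.6227 -0.1197 -0.1238] [-1.4 -1.9  0.6 -0.2  1.2  0.9 -0.6  0.4]
S [ 0.6227 -0.1235 -0.2006] [ 0.1 -1.1  1.3  1.8 -0.6 -0.1 -0.4 -0.3]
TS [ 0.6232 -0.121  -0.1575] [-0.2 -2.5  1.7  0.2  1.3  1.1 -0.5 -0.4 -0.9 -2.3  1.8  0.4  0.  -0.5
 -1.1 -0.6]
mouth (array([ 0.6227, -0.1196,  0.2122]), np.float64(0.016635887844796544)) [ 0.6303 -0.1205  0.216 ]
top 0.51 [439.1404 221.5509]
side 0.89 [378.5529 379.9329]
side 0.28 [263.7786 257.4452]
('side',) [ 0.6148 -0.2951] [-0. -0.]
('top', 'side') [ 0.6147 -0.2951] [ 0.0304 -0.0671 -0.0524 -0.0078]
```

```bash
python3 -m inch '{"travel": [[0,0,-0.6],[0,0,-1]], "twist": [[0,0,0],[0,0,0]]}' 85
python3 -m inch '{"travel": [[-0.47,-0.38,0],[-0.95,-0.77,0]], "twist": [[0,0,0],[0,0,0]]}'
python3 -m inch '{"travel": [[-0.47,-0.38,0],[-0.95,-0.77,0]], "twist": [[0,0,0],[0,0,0]]}'
python3 -m inch '{"travel": [[-0.47,-0.38,0],[-0.95,-0.77,0]], "twist": [[0,0,0],[0,0,0]]}'
python3 -m inch '{"travel": [[-0.47,-0.38,0],[-0.95,-0.77,0]], "twist": [[0,0,0],[0,0,0]]}'
cat > st.py <<'E'
from h import *
import sys
np.set_printoptions(precision=4,suppress=True)
s=ctrl.read_state(); M=R.from_rotvec(s['orientation']).as_matrix(); p=np.array(s['tcp_pos'])
print('t',s['clock'],'p',p,'q',np.array(s['q']),'F',np.array(s['ft_force']),'gap',s['finger_gap']*85.4,'ff',s['finger_force']); print(M)
if len(sys.argv)>3:
    t=np.array([float(v) for v in sys.argv[1:4]]); print('units',M.T@(t-p)/.08)
E
python3 st.py .6147 -.2951 .305
```

```text
clock: 2.25
tcp_pos: [0.2073, 0.4824, 0.3063]
orientation: [0.633, 3.077, 0.001]
ft_force: [-0.0, 0.6, 0.1]
finger_gap: 0.995
finger_force: 0.0
clock: 2.5
tcp_pos: [0.2531, 0.3951, 0.3047]
orientation: [0.631, 3.077, 0.001]
ft_force: [-0.1, -0.0, 0.5]
finger_gap: 0.998
finger_force: 0.0
clock: 2.75
tcp_pos: [0.2987, 0.3078, 0.3047]
orientation: [0.632, 3.077, 0.0]
ft_force: [1.0, 0.3, 0.3]
finger_gap: 0.997
finger_force: 0.0
clock: 3.0
tcp_pos: [0.3442, 0.2212, 0.3047]
orientation: [0.633, 3.077, 0.0]
ft_force: [0.7, 1.6, -0.1]
finger_gap: 0.997
finger_force: 0.0
clock: 3.25
tcp_pos: [0.3898, 0.1345, 0.3047]
orientation: [0.633, 3.077, 0.0]
ft_force: [0.3, 0.5, -0.3]
finger_gap: 0.996
finger_force: 0.0
t 3.25 p [0.3898 0.1345 0.3047] q [ 0.134   0.0532 -0.094   1.4231  0.0001  0.5397] F [ 0.3233  0.5161 -0.308 ] gap 85.01754831587515 ff 0.0
[[-0.9188  0.3947  0.0006]
 [ 0.3947  0.9188  0.0002]
 [-0.0004  0.0004 -1.    ]]
units [-4.7023 -3.8243 -0.0026]
```

```bash
for i in 1; do python3 -m inch '{"travel": [[-0.47,-0.38,0],[-0.94,-0.765,0]], "twist": [[0,0,0],[0,0,0]]}'
python3 -m inch '{"travel": [[-0.47,-0.38,0],[-0.94,-0.765,0]], "twist": [[0,0,0],[0,0,0]]}'
python3 -m inch '{"travel": [[-0.47,-0.38,0],[-0.94,-0.765,0]], "twist": [[0,0,0],[0,0,0]]}'
python3 -m inch '{"travel": [[-0.47,-0.38,0],[-0.94,-0.765,0]], "twist": [[0,0,0],[0,0,0]]}'
python3 -m inch '{"travel": [[-0.47,-0.38,0],[-0.94,-0.765,0],[-0.94,-0.765,0]], "twist": [[0,0,0],[0,0,0],[0,0,0]]}'
python3 -m inch '{"travel": [[0,0,0.5],[0,0,1]], "twist": [[0,0,0],[0,0,0]]}'
python3 -m inch '{"travel": [[0,0,0.6],[0,0,1.0],[0,0,1.0],[0,0,1]], "twist": [[0,0,0],[0,0,0],[0,0,0],[0,0,0]]}'; done | grep -E 'tcp|force'
python3 st.py .6147 -.2951 .081
python3 - <<'E'
from h import *
a=[cv2.resize(eyes.read_camera(c)[y:y+75,x:x+100,::-1],(400,300),interpolation=cv2.INTER_CUBIC) for c,x,y in(('top',390,180),('side',330,330))]
cv2.imwrite('pics/ap1.png',np.hstack(a))
E
```

```text
tcp_pos: [0.4347, 0.0485, 0.3047]
ft_force: [1.7, 1.4, 0.5]
finger_force: 0.0
tcp_pos: [0.4797, -0.0375, 0.3047]
ft_force: [0.3, 0.0, 0.4]
finger_force: 0.0
tcp_pos: [0.5246, -0.1234, 0.3046]
ft_force: [1.1, 0.2, -0.6]
finger_force: 0.0
tcp_pos: [0.5696, -0.2092, 0.3046]
ft_force: [1.1, 0.8, 1.0]
finger_force: 0.0
tcp_pos: [0.6148, -0.2964, 0.3023]
ft_force: [-0.4, 1.4, -0.5]
finger_force: 0.0
tcp_pos: [0.6139, -0.293, 0.2239]
ft_force: [0.3, -0.2, -0.4]
finger_force: 0.0
tcp_pos: [0.6144, -0.2935, 0.1464]
ft_force: [0.3, 0.2, 1.1]
finger_force: 0.0
t 5.375 p [ 0.6144 -0.2935  0.1464] q [-0.5652  0.5612  0.2254  1.233   0.0001 -0.1598] F [0.2945 0.2093 1.055 ] gap 84.71630290629771 ff 0.0
[[-0.9189  0.3944  0.0017]
 [ 0.3944  0.9189 -0.001 ]
 [-0.002  -0.0003 -1.    ]]
units [-0.0091 -0.0164  0.8178]
```

View pics/ap1.png

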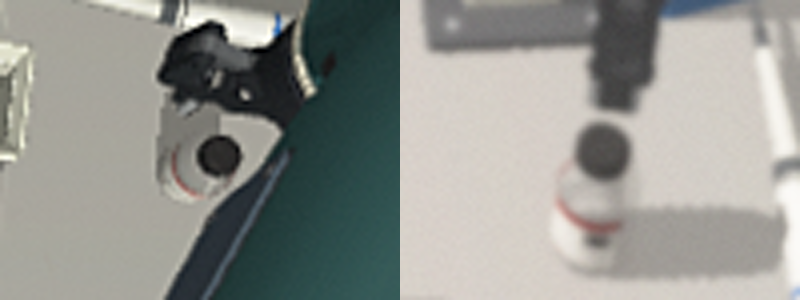

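The jaws straddle the cap (top crop: cap at (218,157) between the fingers), so I'm lowering and gripping.

```bash
(python3 -m inch '{"travel": [[0,0,0.4],[0,0,0.7],[-0.01,-0.016,0.82],[-0.01,-0.016,0.82]], "twist": [[0,0,0],[0,0,0],[0,0,0],[0,0,0]]}' 60
python3 -m inch '{"travel": [[0,0,0],[0,0,0],[0,0,0],[0,0,0],[0,0,0]], "twist": [[0,0,0],[0,0,0],[0,0,0],[0,0,0],[0,0,0]]}' 20 35
python3 -m inch '{"travel": [[0,0,0],[0,0,0],[0,0,0],[0,0,0],[0,0,0]], "twist": [[0,0,0],[0,0,0],[0,0,0],[0,0,0],[0,0,0]]}') 
python3 st.py
```

```text
clock: 5.98
tcp_pos: [0.6144, -0.2954, 0.0795]
orientation: [0.633, 3.077, -0.0]
ft_force: [-0.5, 0.6, -0.2]
finger_gap: 0.699
finger_force: 0.0
clock: 6.6
tcp_pos: [0.6142, -0.2951, 0.079]
orientation: [-0.633, -3.077, -0.0]
ft_force: [-0.5, 0.2, -0.3]
finger_gap: 0.231
finger_force: 0.0
clock: 7.22
tcp_pos: [0.6142, -0.2951, 0.079]
orientation: [-0.633, -3.077, -0.0]
ft_force: [-0.1, -0.1, 1.0]
finger_gap: 0.231
finger_force: 0.0
t 7.225 p [ 0.6142 -0.2951  0.079 ] q [-0.5673  0.5968  0.1044  1.0784 -0.     -0.1616] F [-0.0903 -0.0704  0.9514] gap 19.70242880829763 ff 0.0
[[-0.9188  0.3947 -0.    ]
 [ 0.3947  0.9188  0.    ]
 [ 0.      0.     -1.    ]]
```

Run:
```python
from h import *
a=[cv2.resize(eyes.read_camera(c)[y:y+75,x:x+100,::-1],(400,300),interpolation=cv2.INTER_CUBIC) for c,x,y in(('top',390,180),('side',330,330))]
cv2.imwrite('pics/ap2.png',np.hstack(a))
print(proj('side',[.6142,-.2951,.079]),proj('top',[.6142,-.2951,.079]))
```

```text
[380.27167682 366.34704881] [444.26274484 218.41075677]
```

View pics/ap2.png

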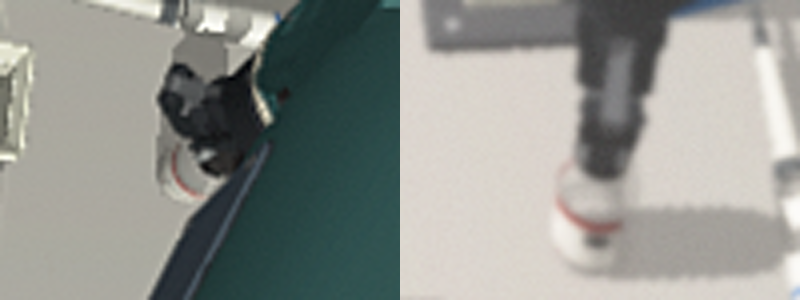

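```bash
(python3 -m inch '{"travel": [[0,0,0],[0,0,0],[0,0,0],[0,0,0]], "twist": [[0,0,0],[0,0,0],[0,0,0],[0,0,0]]}' 5 35) 
python3 st.py
```

```text
clock: 7.82
tcp_pos: [0.6142, -0.2951, 0.079]
orientation: [0.633, 3.077, -0.0]
ft_force: [-0.2, 0.2, -0.6]
finger_gap: 0.057
finger_force: 0.0
t 7.825 p [ 0.6142 -0.2951  0.079 ] q [-0.5674  0.5968  0.1044  1.0784 -0.     -0.1615] F [-0.2472  0.1855 -0.6215] gap 4.875630307153453 ff 0.0
[[-0.9188  0.3948  0.    ]
 [ 0.3948  0.9188 -0.    ]
 [-0.     -0.     -1.    ]]
```

Run:
```python
from h import *
a=[cv2.resize(eyes.read_camera(c)[y:y+60,x:x+40,::-1],(400,600),interpolation=cv2.INTER_CUBIC) for c,x,y in(('top',424,185),('side',362,342))]
cv2.imwrite('pics/ap3.png',np.hstack(a))
for z in (.062,.079): print([proj(c,[.6142,-.2951,z])-o for c,o in (('top',(424,185)),('side',(362,342)))])
```

```text
[array([18.32415828, 34.64809979]), array([17.43082692, 29.88782898])]
[array([20.26274484, 33.41075677]), array([18.27167682, 24.34704881])]
```

View pics/ap3.png

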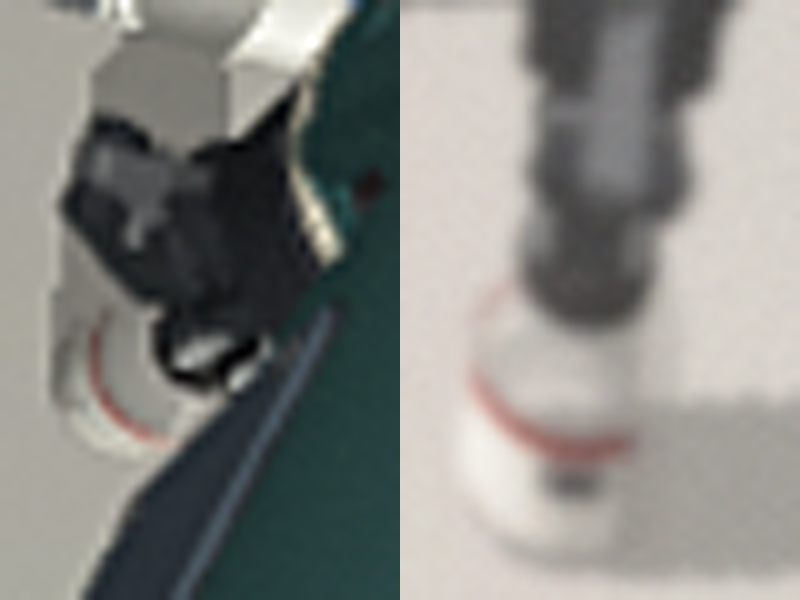

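```bash
python3 -m inch '{"travel": [[0,0,-0.1],[0,0,-0.4],[0,0,-0.4],[0,0,-0.4]], "twist": [[0,0,0],[0,0,0],[0,0,0],[0,0,0]]}'
python3 - <<'E'
from h import *
a=[cv2.resize(eyes.read_camera(c)[y:y+60,x:x+40,::-1],(400,600),interpolation=cv2.INTER_CUBIC) for c,x,y in(('top',424,185),('side',362,342))]
cv2.imwrite('pics/ap4.png',np.hstack(a))
for z in (.079-.017+.032,.079+.032): print([proj(c,[.6142,-.2951,z])-o for c,o in (('top',(424,185)),('side',(362,342)))])
E
```

```text
clock: 8.43
tcp_pos: [0.6141, -0.295, 0.1107]
orientation: [-0.633, -3.077, -0.0]
ft_force: [0.3, -0.3, 0.5]
finger_gap: 0.057
finger_force: 0.0
[array([22.0221116, 32.2878045]), array([19.03111553, 19.34272762])]
[array([24.07388134, 30.97821997]), array([19.91238651, 13.53559276])]
```

View pics/ap4.png

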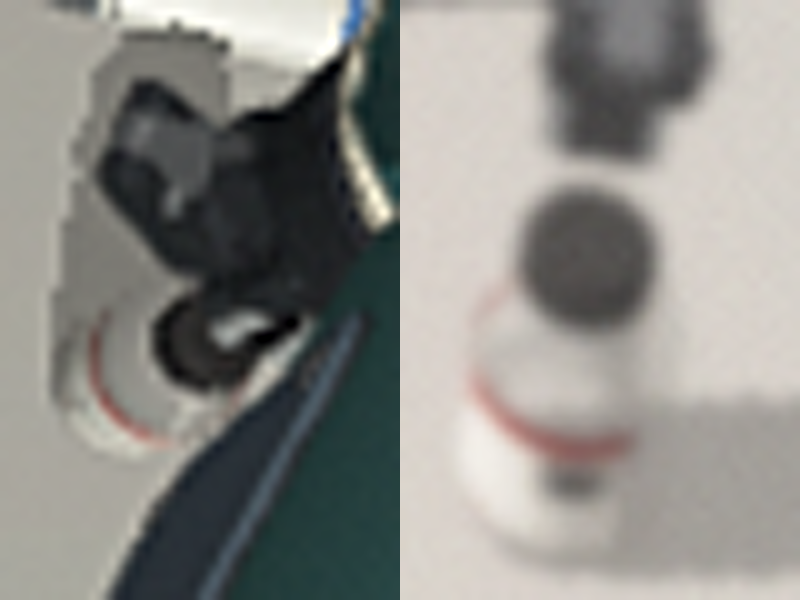

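The fingertips end well above the cap: side tip row is about 15.5 in the crop, against 25 expected. They are therefore roughly 25 mm higher than I assumed. The bottle is untouched, so I'm reopening, going lower and closing there.

```bash
(python3 -m inch '{"travel": [[0,0,0],[0,0,0],[0,0,0],[0,0,0],[0,0,0]], "twist": [[0,0,0],[0,0,0],[0,0,0],[0,0,0],[0,0,0]]}' 60
python3 -m inch '{"travel": [[0,0,0.2],[0,0,0.4],[0,0,0.55],[0,0,0.55]], "twist": [[0,0,0],[0,0,0],[0,0,0],[0,0,0]]}'
python3 -m inch '{"travel": [[0,0,0],[0,0,0],[0,0,0],[0,0,0],[0,0,0]], "twist": [[0,0,0],[0,0,0],[0,0,0],[0,0,0],[0,0,0]]}' 15 35) 
python3 st.py
```

```text
clock: 9.15
tcp_pos: [0.6142, -0.2951, 0.111]
orientation: [0.633, 3.077, -0.0]
ft_force: [-0.2, -0.5, 0.3]
finger_gap: 0.703
finger_force: 0.0
clock: 9.65
tcp_pos: [0.6135, -0.2947, 0.0656]
orientation: [-0.633, -3.075, -0.001]
ft_force: [-0.0, -0.2, 0.2]
finger_gap: 0.702
finger_force: 0.0
clock: 10.28
tcp_pos: [0.6146, -0.2953, 0.0677]
orientation: [0.633, 3.076, -0.001]
ft_force: [1.3, -0.1, 6.5]
finger_gap: 0.28
finger_force: 34.4
t 10.275 p [ 0.6146 -0.2953  0.0677] q [-0.5673  0.6038  0.0856  1.0512  0.0001 -0.1616] F [ 1.3284 -0.082   6.5019] gap 23.91226302542731 ff 34.38456952571869
[[-0.9188  0.3947  0.0012]
 [ 0.3947  0.9188 -0.0006]
 [-0.0013 -0.0001 -1.    ]]
```

```bash
(python3 -m inch '{"travel": [[0,0,-0.2],[0,0,-0.6],[0,0,-1]], "twist": [[0,0,0],[0,0,0],[0,0,0]]}' 15 50
python3 -m inch '{"travel": [[0,0,-0.5],[0,0,-1]], "twist": [[0,0,0],[0,0,0]]}'
python3 -m inch '{"travel": [[0,0,-0.5],[0,0,-1]], "twist": [[0,0,0],[0,0,0]]}'
python3 -m inch '{"travel": [[0.2,0.5,-0.1],[0.4,1,-0.1],[0.4,1,-0.1]], "twist": [[0,0,0],[0,0,0],[0,0,0]]}'
python3 -m inch '{"travel": [[0.2,0.4,0],[0.3,0.8,0],[0.37,1,0],[0.37,1,0],[0.37,1,0]], "twist": [[0,0,0],[0,0,0],[0,0,0],[0,0,0],[0,0,0]]}')|grep -E 'tcp|gap|_force'
python3 st.py .623 -.1205 .305
python3 - <<'E'
from h import *
ims={}
for c in('top','side'):
    im=snap(c,f'pics/raw_{c}.png'); x,y=map(int,proj(c,[.623,-.1205,.23])); ims[c]=cv2.resize(im[y-45:y+45,x-30:x+30,::-1],(400,600),interpolation=cv2.INTER_CUBIC)
    for r in silhouettes(c,'bottle_bench'): print(c,r['score'],r['xy'],np.argwhere(r['mask'])[:,::-1].min(0),np.argwhere(r['mask'])[:,::-1].max(0))
    print(landmark_of(c,'mouth')[:1],x,y)
cv2.imwrite('pics/mouth1.png',np.hstack([ims['top'],ims['side']]))
E
```

```text
tcp_pos: [0.614, -0.295, 0.1487]
ft_force: [0.2, -0.1, -0.3]
finger_gap: 0.269
finger_force: 49.0
tcp_pos: [0.6139, -0.2949, 0.2292]
ft_force: [1.4, -0.8, -1.2]
finger_gap: 0.268
finger_force: 49.0
tcp_pos: [0.6137, -0.2948, 0.3094]
ft_force: [0.2, -0.1, -0.6]
finger_gap: 0.265
finger_force: 49.0
tcp_pos: [0.6162, -0.2063, 0.3167]
ft_force: [-0.6, -0.3, -0.6]
finger_gap: 0.273
finger_force: 49.2
tcp_pos: [0.6207, -0.1247, 0.315]
ft_force: [-0.0, 0.3, -0.7]
finger_gap: 0.267
finger_force: 49.2
t 12.15 p [ 0.6207 -0.1247  0.315 ] q [-0.3267  0.4652  0.5098  1.6155 -0.0003  0.0796] F [-0.0341  0.3407 -0.731 ] gap 22.764245476438493 ff 49.198864102363586
[[-0.9186  0.3953 -0.0002]
 [ 0.3953  0.9186 -0.0003]
 [ 0.     -0.0003 -1.    ]]
units [-0.0057  0.0598  0.1246]
top 0.27 [354.7, 210.6] [350 189] [371 231]
[] 383 202
side 0.77 [365.1, 229.3] [354 207] [376 246]
[{'xy': [362.2, 252.2], 'score': 0.92}] 363 246
```

View pics/mouth1.png

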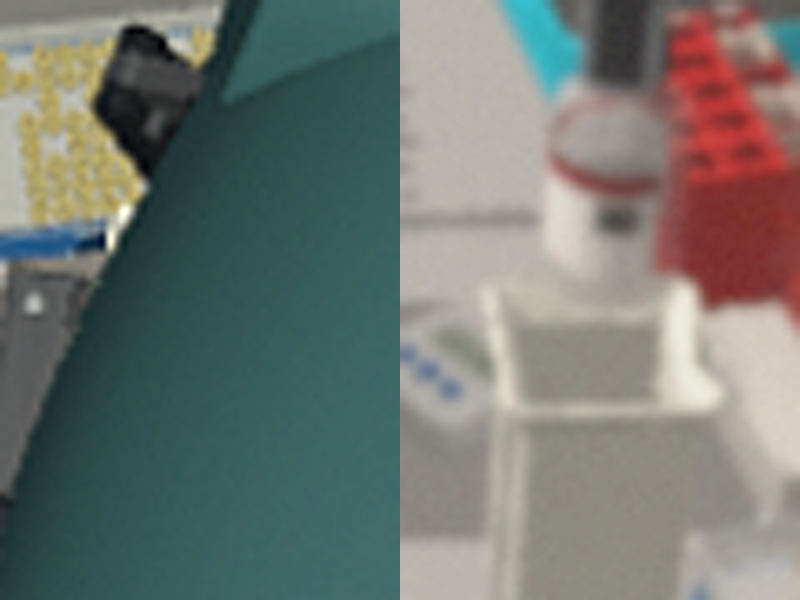

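The bottle hangs upright over the mouth. In the side crop its foot is at (603,285) and the rim spans 490–715. I'm centring it and entering slowly.

```bash
(python3 -m inch '{"travel": [[0,0.06,0],[0,0.06,0.1],[0,0.06,0.3],[0,0.06,0.5],[0,0.06,0.5]], "twist": [[0,0,0],[0,0,0],[0,0,0],[0,0,0],[0,0,0]]}')|grep -E 'tcp|gap|_force'
python3 st.py .623 -.1205 .222
python3 - <<'E'
from h import *
eyes.read_camera('side')
p=np.array(ctrl.read_state()['tcp_pos'])
r=silhouettes('side','bottle_bench')[0]; m=np.argwhere(r['mask'])[:,::-1]; print(r['score'],m.min(0),m.max(0))
h=hull_mask('side',bottle_pts(p-[0,0,.068],(0,0,1))); print('model',h.min(0),h.max(0))
E
```

```text
tcp_pos: [0.6221, -0.1191, 0.2737]
ft_force: [-0.0, -0.4, -0.7]
finger_gap: 0.27
finger_force: 49.2
t 13.075 p [ 0.6221 -0.1191  0.2737] q [-0.3177  0.4572  0.3849  1.5008  0.      0.0879] F [-0.0167 -0.4144 -0.7435] gap 23.044376454356033 ff 49.19860661029816
[[-0.9188  0.3946 -0.0021]
 [ 0.3946  0.9188  0.0007]
 [ 0.0022 -0.0002 -1.    ]]
units [-0.0193 -0.0114  0.6467]
0.96 [352 225] [374 261]
model [351.9087  216.85777] [374.0286  261.66006]
```

```bash
(python3 -m inch '{"travel": [[-0.01,-0.01,0.1],[-0.01,-0.01,0.2],[-0.01,-0.01,0.3],[-0.01,-0.01,0.3]], "twist": [[0,0,0],[0,0,0],[0,0,0],[0,0,0]]}'
python3 -m inch '{"travel": [[0,0,0.1],[0,0,0.2],[0,0,0.3],[0,0,0.33],[0,0,0.33]], "twist": [[0,0,0],[0,0,0],[0,0,0],[0,0,0],[0,0,0]]}')|grep -E 'tcp|gap|_force'
python3 st.py .623 -.1205 .222
```

```text
tcp_pos: [0.6228, -0.1203, 0.2503]
ft_force: [-0.4, 0.1, 0.2]
finger_gap: 0.266
finger_force: 49.2
tcp_pos: [0.623, -0.1204, 0.2245]
ft_force: [0.6, 0.2, -0.9]
finger_gap: 0.267
finger_force: 49.2
t 14.3 p [ 0.623  -0.1204  0.2245] q [-0.3192  0.458   0.2541  1.3671  0.0001  0.0866] F [ 0.5885  0.1897 -0.8916] gap 22.81581780408651 ff 49.19922709465027
[[-0.9188  0.3947 -0.0001]
 [ 0.3947  0.9188  0.0001]
 [ 0.0002  0.     -1.    ]]
units [-0.0003 -0.0014  0.0312]
```

```bash
(python3 -m inch '{"travel": [[0,0,0],[0,0,0],[0,0,0]], "twist": [[0,0,0],[0,0,0],[0,0,0]]}' 45
python3 -m inch '{"travel": [[0,0,-0.3],[0,0,-0.9],[0,0,-1]], "twist": [[0,0,0],[0,0,0],[0,0,0]]}' 85
python3 -m inch '{"travel": [[1,-0.1,-0.1],[1,-0.1,-0.1],[1,-0.1,-0.1]], "twist": [[0,0,0.08],[0,0,0.08],[0,0,0.08]]}'
python3 -m inch '{"travel": [[1,0,0],[1,0,0],[1,0,0]], "twist": [[0,0,0],[0,0,0],[0,0,0]]}')|grep -E 'tcp|gap|_force'
python3 st.py .4437 .1 .25
python3 - <<'E'
from h import *
ims=[]
for c in('top','side'):
    im=eyes.read_camera(c); x,y=map(int,proj(c,[.623,-.1205,.2])); ims.append(cv2.resize(im[y-45:y+45,x-30:x+30,::-1],(400,600),interpolation=cv2.INTER_CUBIC))
cv2.imwrite('pics/mouth2.png',np.hstack(ims))
E
```

```text
tcp_pos: [0.6231, -0.1204, 0.2247]
ft_force: [0.0, -0.2, -0.9]
finger_gap: 0.526
finger_force: 0.0
tcp_pos: [0.6238, -0.1206, 0.3075]
ft_force: [0.1, 1.0, -0.3]
finger_gap: 0.99
finger_force: 0.0
tcp_pos: [0.5451, -0.0957, 0.3129]
ft_force: [-0.1, -0.4, 0.1]
finger_gap: 0.995
finger_force: 0.0
tcp_pos: [0.4968, -0.0325, 0.3127]
ft_force: [0.5, -0.8, 1.2]
finger_gap: 0.997
finger_force: 0.0
t 15.8 p [ 0.4968 -0.0325  0.3127] q [-0.2291  0.2046  0.1092  1.4749 -0.      0.678 ] F [ 0.5226 -0.8202  1.1832] gap 85.10641163616602 ff 0.0
[[-0.616   0.7877  0.0005]
 [ 0.7877  0.616  -0.0002]
 [-0.0004  0.0003 -1.    ]]
units [1.7138 0.4969 0.7833]
```

View pics/mouth2.png

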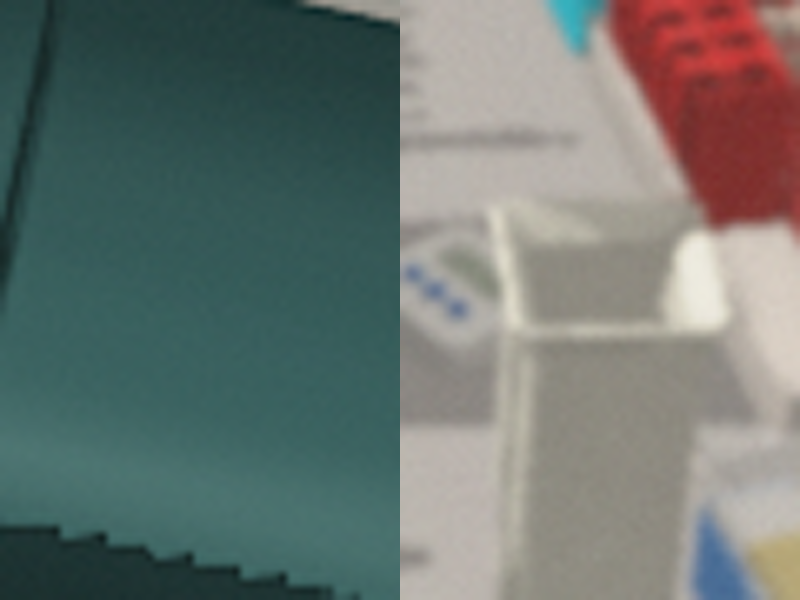

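The top view is blocked by the arm. In the side view the mouth is clear, so the bottle has slid down inside the channel. I'll check that a horizontal-tool placement is reachable, using a quick kinematic fit.

Run:
```python
import numpy as np
from scipy.optimize import least_squares
np.set_printoptions(precision=4,suppress=True)
D=np.array([(.2072,.4824,.2246,1.01,.263,-.048),(.3898,.1345,.3047,.134,.0532,-.094),(.6144,-.2935,.1464,-.5652,.5612,.2254),(.6142,-.2951,.079,-.5673,.5968,.1044),(.6207,-.1247,.315,-.3267,.4652,.5098),(.623,-.1204,.2245,-.3192,.458,.2541),(.4968,-.0325,.3127,-.2291,.2046,.1092)])
u=D[:,0]*np.cos(D[:,3])+D[:,1]*np.sin(D[:,3]); print('lat',-D[:,0]*np.sin(D[:,3])+D[:,1]*np.cos(D[:,3]))
f=lambda v,d=D:np.concatenate([v[2]+v[0]*np.sin(D[:,4])+v[1]*np.cos(D[:,4]-D[:,5])-u, v[3]+v[0]*np.cos(D[:,4])-v[1]*np.sin(D[:,4]-D[:,5])-D[:,2]])
s=least_squares(f,[.5,.5,0,-.1]); print(s.x,np.abs(s.fun).max())
L1,L2,c,z0=s.x
for base in(.15,.2,.25,.3,.4):
    Lt=base-z0
    for tilt in(0,20,40):   # degrees below horizontal
        t=np.radians(tilt); r=.62-Lt*np.cos(t); z=.235+Lt*np.sin(t)
        g=least_squares(lambda q:[c+L1*np.sin(q[0])+L2*np.cos(q[0]-q[1])-r, base+L1*np.cos(q[0])-L2*np.sin(q[0]-q[1])-z],[.2,0],bounds=([-.89,-1.18],[1.7,1.37]))
        print(base,round(Lt,3),tilt,g.x,'q4',t-g.x[0]+g.x[1],'err',np.sqrt(2*g.cost))
```

```text
lat [0.0811 0.0812 0.0812 0.0812 0.0811 0.0812 0.0812]
[ 0.6005  0.3692  0.0048 -0.2406] 0.015104639561327127
0.15 0.391 0 [ 0.7118 -1.18  ] q4 -1.8918017435248826 err 0.054672975893912214
0.15 0.391 20 [ 0.2753 -1.0634] q4 -0.9896048114697527 err 1.118356162908457e-12
0.15 0.391 40 [ 0.0929 -0.6954] q4 -0.0902505908184591 err 4.788433106769362e-10
0.2 0.441 0 [ 0.8757 -1.18  ] q4 -2.0557411729668726 err 0.11674526407465756
0.2 0.441 20 [ 0.3282 -1.18  ] q4 -1.1591515264775951 err 0.02105529255099793
0.2 0.441 40 [ 0.0638 -0.8015] q4 -0.16718242230640545 err 2.75591644812062e-08
0.25 0.491 0 [ 1.1933 -1.18  ] q4 -2.3733393539891177 err 0.1693189909485318
0.25 0.491 20 [ 0.2928 -1.18  ] q4 -1.1237069931009898 err 0.0777585738023257
0.25 0.491 40 [ 0.0396 -0.9075] q4 -0.24895838197316278 err 7.995582161574297e-10
0.3 0.541 0 [ 1.7  -1.18] q4 -2.8799999907122844 err 0.19648081345442717
0.3 0.541 20 [ 0.2324 -1.18  ] q4 -1.0633324174619847 err 0.13399710741156398
0.3 0.541 40 [ 0.0222 -1.015 ] q4 -0.3390532186491241 err 2.0159081912276225e-10
0.4 0.641 0 [ 1.7  -1.18] q4 -2.87999999989894 err 0.26435754953230445
0.4 0.641 20 [-0.2569 -1.18  ] q4 -0.5739888494943347 err 0.23914252964455432
0.4 0.641 40 [-0.03 -1.18] q4 -0.45185849320356597 err 0.01845942043769448
```

```bash
(python3 -m inch '{"travel": [[0.4,0.1,0],[0.9,0.25,0],[1,0.3,0],[1,0.3,0],[1,0.3,0]], "twist": [[0,0,-0.14],[0,0,-0.14],[0,0,-0.14],[0,0,-0.14],[0,0,-0.14]]}'
python3 -m inch '{"travel": [[0,0,0],[0,0,0],[0,0,0],[0,0,0],[0,0,0]], "twist": [[0,0,-0.14],[0,0,-0.14],[0,0,-0.14],[0,0,-0.14],[0,0,-0.14]]}'
python3 -m inch '{"travel": [[0,0,0],[0,0,0],[0,0,0],[0,0,0],[0,0,0]], "twist": [[0,0,-0.117],[0,0,-0.117],[0,0,-0.117],[0,0,-0.117],[0,0,-0.117]]}')|grep tcp
python3 st.py .4429 .0967 .13
```

```text
tcp_pos: [0.4679, 0.0441, 0.3122]
tcp_pos: [0.468, 0.0439, 0.3121]
tcp_pos: [0.4677, 0.0441, 0.3122]
t 17.775 p [0.4677 0.0441 0.3122] q [-0.0797  0.1553  0.0446  1.4606 -0.0001 -1.6637] F [-0.3182  0.4535  1.0556] gap 85.04982766772423 ff 0.0
[[ 0.0132 -0.9999 -0.0005]
 [-0.9999 -0.0132 -0.0001]
 [ 0.0001  0.0005 -1.    ]]
units [-0.6622  0.3006  2.277 ]
```

```bash
(python3 -m inch '{"travel": [[-0.3,0.15,0.3],[-0.66,0.3,0.7],[-0.66,0.3,1],[-0.66,0.3,1]], "twist": [[0,0,0],[0,0,0],[0,0,0],[0,0,0]]}' 70
python3 -m inch '{"travel": [[0,0,0.5],[0,0,0.9],[0,0,1],[0,0,1]], "twist": [[0,0,0],[0,0,0],[0,0,0],[0,0,0]]}'
python3 -m inch '{"travel": [[0,0,0.3],[0,0,0.6],[0,0,0.8],[0,0,0.8]], "twist": [[0,0,0],[0,0,0],[0,0,0],[0,0,0]]}')|grep -E 'tcp|gap|_force'
python3 st.py .4429 .0967 .064
```

```text
tcp_pos: [0.4417, 0.097, 0.2315]
ft_force: [-0.5, -0.7, 1.2]
finger_gap: 0.82
finger_force: 0.0
tcp_pos: [0.4428, 0.0969, 0.1535]
ft_force: [0.6, -0.8, -0.1]
finger_gap: 0.821
finger_force: 0.0
tcp_pos: [0.4426, 0.0971, 0.0892]
ft_force: [0.1, -0.7, 0.5]
finger_gap: 0.823
finger_force: 0.0
t 19.275 p [0.4426 0.0971 0.0892] q [ 0.0358  0.2321 -0.4851  0.8533 -0.     -1.5495] F [ 0.0719 -0.7327  0.5134] gap 70.26346481379846 ff 0.0
[[ 0.0145 -0.9999  0.0002]
 [-0.9999 -0.0145 -0.    ]
 [ 0.     -0.0002 -1.    ]]
units [ 0.005  -0.0033  0.315 ]
```

```bash
(python3 -m inch '{"travel": [[0,0,0.1],[0,0,0.2],[0,0,0.28],[0,0,0.28]], "twist": [[0,0,0],[0,0,0],[0,0,0],[0,0,0]]}' 60
python3 -m inch '{"travel": [[0,0,0],[0,0,0],[0,0,0],[0,0,0]], "twist": [[0,0,0],[0,0,0],[0,0,0],[0,0,0]]}' 30 25)|grep -E 'tcp|gap|_force'
```

```text
tcp_pos: [0.4418, 0.0972, 0.0658]
ft_force: [1.4, -0.7, -0.3]
finger_gap: 0.699
finger_force: 0.0
tcp_pos: [0.4438, 0.0971, 0.0669]
ft_force: [5.5, -1.1, 1.7]
finger_gap: 0.448
finger_force: 26.3
```

```bash
(python3 -m inch '{"travel": [[0,0,-0.04],[0.1,0,-0.04],[0.3,0,-0.04],[0.5,0,-0.04],[0.54,0,-0.04]], "twist": [[0,0,0],[0,0,0],[0,0,0],[0,0,0],[0,0,0]]}'
python3 -m inch '{"travel": [[0,0,0],[0,0,0.035],[0,0,0.035]], "twist": [[0,0,0],[0,0,0],[0,0,0]]}')|grep -E 'tcp|gap|_force'
python3 - <<'E'
from h import *
np.set_printoptions(precision=4,suppress=True)
eyes.read_camera('side'); r=silhouettes('side','bottle_mixer')
for q in r[:2]: m=np.argwhere(q['mask'])[:,::-1]; print(q['score'],m.min(0),m.max(0))
h=hull_mask('side',bottle_pts([.4443,.0107,.082],(-.0158,1,0))); print(h.min(0),h.max(0))
print(landmark_of('side','bottle_mixer')[:1],proj('side',[.4443,.0107,.082]))
E
```

```text
tcp_pos: [0.4428, 0.0526, 0.0693]
ft_force: [-0.1, 0.2, -0.7]
finger_gap: 0.447
finger_force: 25.7
tcp_pos: [0.4433, 0.0541, 0.0671]
ft_force: [-2.6, -1.0, 11.9]
finger_gap: 0.449
finger_force: 27.4
0.91 [258 246] [277 277]
[257.8848 245.629 ] [277.6852 278.2798]
[{'xy': [268.7, 272.0], 'score': 0.87}] [269.2412 271.8335]
```

```bash
(python3 -m inch '{"travel": [[0,0,0],[0,0,0]], "twist": [[0,0,0],[0,0,0]]}' 65
python3 -m inch '{"travel": [[0,0,-0.4],[0,0,-0.8],[0,0,-1]], "twist": [[0,0,0],[0,0,0],[0,0,0]]}'
python3 -m inch '{"travel": [[0.1,0,0],[0.1,0,0],[0.1,0,0],[0.1,0,0],[0.1,0,0]], "twist": [[0,0.029,0],[0,0.058,0],[0,0.087,0],[0,0.111,0],[0,0.111,0]]}')|grep -E 'tcp|gap|_force'
python3 st.py .4435 .044 .125
python3 - <<'E'
from h import *
s=ctrl.read_state(); M=R.from_rotvec(s['orientation']).as_matrix(); p=np.array(s['tcp_pos'])
g=s['finger_gap']*.0427
ims=[]
for c in('top','side'):
    im=eyes.read_camera(c); x,y=map(int,proj(c,[.4435,.07,.12])); x0,y0=x-35,y-45
    b=cv2.resize(im[y0:y0+90,x0:x0+60,::-1],(400,600),interpolation=cv2.INTER_CUBIC)
    for col,off in(((0,255,0),M@[0,0,-.008]),((255,0,255),M@[0,0,.018]+[0,0,.026])):
        for sg in(-1,1):
            u=(proj(c,p+off+M@[0,sg*g,0])-[x0,y0])*400/60; cv2.circle(b,tuple(int(v) for v in u),4,col,-1)
    ims.append(b)
cv2.imwrite('pics/lean.png',np.hstack(ims))
E
```

```text
tcp_pos: [0.4427, 0.0543, 0.0665]
ft_force: [0.1, 0.1, 0.5]
finger_gap: 0.76
finger_force: 0.0
tcp_pos: [0.4432, 0.0541, 0.1479]
ft_force: [0.8, 0.8, -0.9]
finger_gap: 0.76
finger_force: 0.0
tcp_pos: [0.4426, 0.0474, 0.145]
ft_force: [0.4, -0.7, 0.1]
finger_gap: 0.759
finger_force: 0.0
t 22.675 p [0.4426 0.0474 0.145 ] q [ 0.3275  0.3708 -0.3245  1.1288 -0.6582 -1.176 ] F [ 0.3927 -0.6545  0.0601] gap 64.81385685650439 ff 0.0
[[ 0.0164 -0.9998  0.009 ]
 [-0.7657 -0.0183 -0.6429]
 [ 0.643   0.0036 -0.7659]]
units [-0.1284 -0.0115  0.2188]
```

View pics/lean.png

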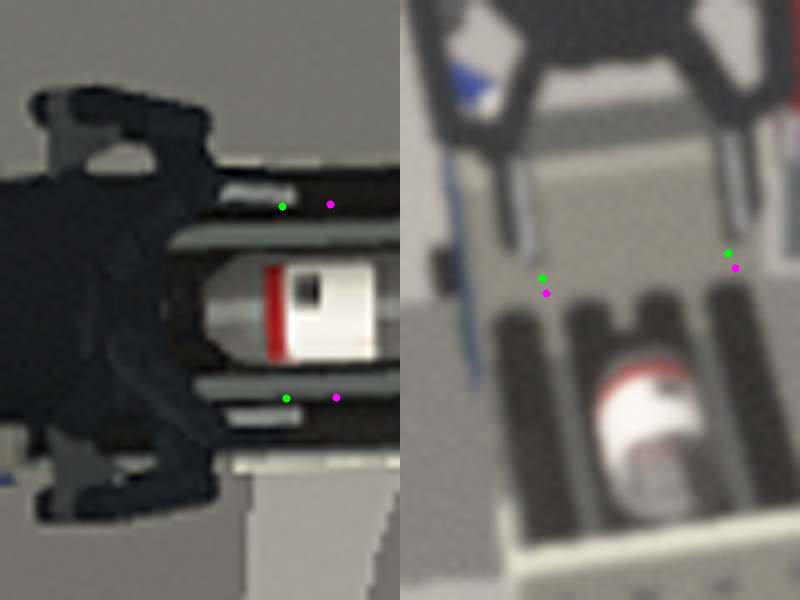

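Green dots (tips about 26 mm shorter along the tool than nominal) fall close to the visible tips at (297,195) and (300,415). The bottle lies between the jaws with its foot near the cheek, so I'm descending leaned and gripping.

```bash
(python3 -m inch '{"travel": [[-0.13,0,0.18],[-0.27,-0.01,0.38],[-0.38,-0.014,0.55],[-0.38,-0.014,0.55]], "twist": [[0,0,0],[0,0,0],[0,0,0],[0,0,0]]}' 60
python3 -m inch '{"travel": [[-0.05,0,0.07],[-0.1,0,0.14],[-0.15,0,0.21],[-0.15,0,0.21]], "twist": [[0,0,0],[0,0,0],[0,0,0],[0,0,0]]}')|grep -E 'tcp|gap|_force'
python3 st.py .4435 .041 .0705
```

```text
tcp_pos: [0.4438, 0.0401, 0.0934]
ft_force: [0.6, 0.4, 0.5]
finger_gap: 0.705
finger_force: 0.0
tcp_pos: [0.4439, 0.0394, 0.0723]
ft_force: [-0.1, 0.6, 0.2]
finger_gap: 0.704
finger_force: 0.0
t 23.775 p [0.4439 0.0394 0.0723] q [ 0.311   0.4422 -0.4412  0.9276 -0.6615 -1.1926] F [-0.0939  0.5721  0.2236] gap 60.08425471226731 ff 0.0
[[ 0.0122 -0.9999  0.0092]
 [-0.7663 -0.0153 -0.6423]
 [ 0.6423  0.0008 -0.7664]]
units [-0.0298  0.0049  0.0047]
```

Contact-free; gripping, then lifting straight up.

```bash
(python3 -m inch '{"travel": [[0,0,0.01],[0,0,0.01],[0,0,0.01],[0,0,0.01]], "twist": [[0,0,0],[0,0,0],[0,0,0],[0,0,0]]}' 25 40
python3 -m inch '{"travel": [[0.13,0,-0.15],[0.26,0,-0.31],[0.52,0,-0.62],[0.52,0,-0.62]], "twist": [[0,0,0],[0,0,0],[0,0,0],[0,0,0]]}'
python3 -m inch '{"travel": [[0.3,0,-0.36],[0.6,0,-0.72],[0.6,0,-0.72]], "twist": [[0,0,0],[0,0,0],[0,0,0]]}')|grep -E 'tcp|gap|_force'
python3 st.py .45 .0 .30
python3 - <<'E'
from h import *
eyes.read_camera('side'); q=silhouettes('side','bottle_mixer')
s=ctrl.read_state(); M=R.from_rotvec(s['orientation']).as_matrix(); p=np.array(s['tcp_pos'])
for r in q[:2]:
    m=np.argwhere(r['mask'])[:,::-1]; print(r['score'],m.mean(0),m.min(0),m.max(0))
for h in(.035,.043,.05):
    a=np.array([-.0158,1,0]); hl=hull_mask('side',bottle_pts(p-M[:,2]*.015-a*h,a)); print(h,cen(hl),hl.min(0),hl.max(0))
E
```

```text
tcp_pos: [0.445, 0.0391, 0.0725]
ft_force: [4.9, 1.1, 3.1]
finger_gap: 0.443
finger_force: 40.3
tcp_pos: [0.4445, 0.0391, 0.1381]
ft_force: [0.2, -1.2, -0.4]
finger_gap: 0.442
finger_force: 40.4
tcp_pos: [0.4446, 0.0393, 0.2128]
ft_force: [0.4, 1.1, -2.0]
finger_gap: 0.446
finger_force: 40.7
t 25.15 p [0.4446 0.0393 0.2128] q [ 0.3103  0.3087 -0.2159  1.283  -0.6615 -1.1933] F [ 0.357   1.0863 -1.9795] gap 38.123214516605586 ff 40.65250247949734
[[ 0.0102 -0.9999  0.0113]
 [-0.767  -0.0151 -0.6415]
 [ 0.6416 -0.0021 -0.7671]]
units [ 1.077  -0.0624 -0.5202]
0.66 [263.53444676 214.19832985] [255 198] [274 229]
0.48 [263.61444847 260.01812532] [234 212] [295 303]
0.035 [263.18125684 213.89407177] [253.08022 196.63431] [274.42178 229.71002]
0.043 [263.66716908 215.86932381] [253.49904 198.4501 ] [274.99387 231.82686]
0.05 [264.09740984 217.61826905] [253.86984 200.05734] [275.50055 233.70158]
```

```bash
cat > rot.py <<'E'
from h import *
import sys
np.set_printoptions(precision=4,suppress=True)
s=ctrl.read_state(); M=R.from_rotvec(s['orientation']).as_matrix(); p=np.array(s['tcp_pos'])
f=float(sys.argv[4]) if len(sys.argv)>4 else -.319; c,si=.767,.6415
r=np.array([np.cos(f),np.sin(f),0]); u=np.array([0,0,1.])
z=c*r-si*u; x=-si*r-c*u; T=np.stack([x,np.cross(z,x),z],1); T=R.from_matrix(T).as_matrix()
v=R.from_matrix(M.T@T).as_rotvec(); print('p',p,'q',np.array(s['q']),'gap',s['finger_gap']*85.4,'ff',s['finger_force'],'F',np.array(s['ft_force']))
print('twist total',v/(2*np.pi),'deg',np.degrees(np.linalg.norm(v)))
t=np.array([float(a) for a in sys.argv[1:4]]); print('units',M.T@(t-p)/.08)
print('axis up err in world',M@[-.767,0,-.6415],'under',p+M@[.0284,0,.0087])
E
python3 rot.py .52 .03 .40
```

```text
p [0.4438 0.0391 0.2108] q [ 0.3102  0.3106 -0.2193  1.2808 -0.6612 -1.1933] gap 38.07088111926028 ff 40.651791715063155 F [-0.0469  0.6336 -2.1174]
twist total [ 0.029  -0.1645  0.3253] deg 131.65579310412366
units [ 1.6174 -0.9485 -1.7313]
axis up err in world [-0.0151  0.9998 -0.0007] under [0.4442 0.0118 0.2224]
```

```bash
(python3 -m inch '{"travel": [[0.4,-0.2,-0.43],[0.8,-0.45,-0.86],[0.8,-0.48,-0.86]], "twist": [[0,0,0],[0,0,0],[0,0,0]]}'
python3 -m inch '{"travel": [[0.4,-0.2,-0.43],[0.8,-0.45,-0.86],[0.8,-0.48,-0.86]], "twist": [[0,0,0],[0,0,0],[0,0,0]]}'
python3 -m inch '{"travel": [[0,0,0],[0,0,0],[0,0,0],[0,0,0],[0,0,0]], "twist": [[0.0097,-0.0548,0.1084],[0.0097,-0.0548,0.1084],[0.0097,-0.0548,0.1084],[0.0097,-0.0548,0.1084],[0.0097,-0.0548,0.1084]]}'
python3 -m inch '{"travel": [[0,0,0],[0,0,0],[0,0,0],[0,0,0],[0,0,0]], "twist": [[0.0097,-0.0548,0.1084],[0.0097,-0.0548,0.1084],[0.0097,-0.0548,0.1084],[0.0097,-0.0548,0.1084],[0.0097,-0.0548,0.1084]]}')|grep -E 'tcp|gap|_force'
python3 rot.py .59 -.07 .32
```

```text
tcp_pos: [0.484, 0.0349, 0.3065]
ft_force: [-0.5, 0.1, -1.7]
finger_gap: 0.44
finger_force: 40.8
tcp_pos: [0.5225, 0.0306, 0.3997]
ft_force: [0.1, -0.3, -1.8]
finger_gap: 0.442
finger_force: 40.9
tcp_pos: [0.5199, 0.0301, 0.3982]
ft_force: [0.8, 0.1, -1.2]
finger_gap: 0.445
finger_force: 40.9
tcp_pos: [0.5197, 0.0305, 0.3976]
ft_force: [-0.3, -0.3, -1.8]
finger_gap: 0.444
finger_force: 40.9
p [0.5197 0.0305 0.3976] q [ 0.0315 -0.0863 -0.1345  1.0338 -0.2316 -0.3739] gap 37.92953583695481 ff 40.853507397696376 F [-0.3446 -0.3199 -1.7944]
twist total [ 0.0096 -0.0552  0.1091] deg 44.152453628650996
units [ 0.0862 -0.9995  1.512 ]
axis up err in world [0.354  0.4312 0.8298] under [0.4996 0.0178 0.3799]
```

```bash
(python3 -m inch '{"travel": [[0,0,0],[0,0,0],[0,0,0],[0,0,0],[0,0,0]], "twist": [[0.0096,-0.0552,0.1091],[0.0096,-0.0552,0.1091],[0.0096,-0.0552,0.1091],[0.0096,-0.0552,0.1091],[0.0096,-0.0552,0.1091]]}')|grep -E 'tcp|gap|_force'
python3 rot.py .634 -.124 .30
```

```text
tcp_pos: [0.5205, 0.031, 0.3973]
ft_force: [0.1, 0.3, -1.1]
finger_gap: 0.442
finger_force: 40.9
p [0.5205 0.031  0.3973] q [ 0.0649 -0.2793 -0.5231  0.4914 -0.2916  0.2516] gap 37.74320342498876 ff 40.88697250233963 F [ 0.1406  0.2622 -1.0515]
twist total [-0.0001 -0.0002  0.0004] deg 0.15055953231325542
units [-0.3214 -1.3942  2.2802]
axis up err in world [0.0018 0.0016 0.9999] under [0.5094 0.0346 0.3699]
```

```bash
(python3 -m inch '{"travel": [[-0.1,-0.23,0.34],[-0.2,-0.465,0.68],[-0.2,-0.465,0.68]], "twist": [[0,0,0],[0,0,0],[0,0,0]]}'
python3 -m inch '{"travel": [[-0.1,-0.23,0.34],[-0.2,-0.465,0.68],[-0.2,-0.465,0.68]], "twist": [[0,0,0],[0,0,0],[0,0,0]]}'
python3 -m inch '{"travel": [[-0.1,-0.23,0.34],[-0.2,-0.465,0.68],[-0.2,-0.465,0.68],[-0.2,-0.465,0.68]], "twist": [[0,0,0],[0,0,0],[0,0,0],[0,0,0]]}')|grep -E 'tcp|gap|_force'
python3 rot.py .634 -.124 .277
cat > chk.py <<'E'
from h import *
np.set_printoptions(precision=4,suppress=True)
s=ctrl.read_state(); M=R.from_rotvec(s['orientation']).as_matrix(); p=np.array(s['tcp_pos'])
o=p+M@[.0284,0,.0087]
for c in('top','side'):
    eyes.read_camera(c)
    h=hull_mask(c,bottle_pts(o,M@[-.767,0,-.6415])); print(c,'model',cen(h),h.min(0),h.max(0))
    for r in silhouettes(c,'bottle_mixer')[:2]:
        m=np.argwhere(r['mask'])[:,::-1]; rc=cv2.minAreaRect(m.astype(np.float32)); print('  ',r['score'],m.mean(0),m.min(0),m.max(0),rc)
    print('  mouth',[np.round(a['xy'],1) for a in landmark_of(c,'mouth')[:1]], proj(c,[.623,-.1205,.216]))
E
python3 chk.py
```

```text
tcp_pos: [0.5599, -0.0227, 0.375]
ft_force: [0.3, 0.6, -0.7]
finger_gap: 0.443
finger_force: 40.9
tcp_pos: [0.5973, -0.0738, 0.3528]
ft_force: [-0.6, -0.3, -1.1]
finger_gap: 0.443
finger_force: 40.9
tcp_pos: [0.6342, -0.1236, 0.332]
ft_force: [-0.9, 1.2, -1.3]
finger_gap: 0.443
finger_force: 40.9
p [ 0.6342 -0.1236  0.332 ] q [-0.319  -0.0683 -0.5648  0.1978  0.001   0.0017] gap 37.83767149023118 ff 40.945499937515706 F [-0.9099  1.187  -1.2714]
twist total [ 0.0002  0.0004 -0.0003] deg 0.1704258793736225
units [ 0.5287 -0.0068  0.4398]
axis up err in world [-0.0027 -0.0011  0.9999] under [ 0.6233 -0.1199  0.3046]
top model [392.267  189.6268] [379.2557 175.7857] [404.6921 203.6022]
   0.69 [393.3502 187.7627] [383 176] [404 201] ((393.5, 188.5), (25.0, 21.0), 90.0)
   0.26 [283.969  290.4191] [238 265] [331 320] ((284.5, 292.5), (55.0, 93.0), 90.0)
  mouth [array([381.3, 200.8])] [382.7232 203.5489]
side model [367.5741 197.4854] [355.3569 171.8386] [379.2293 221.3126]
   0.77 [370.0256 196.4977] [357 173] [380 220] ((369.3800354003906, 196.33999633789062), (21.21320343017578, 47.517578125), 8.13010311126709)
  mouth [array([363.7, 251.7])] [362.646  252.0227]
```

```bash
(python3 -m inch '{"travel": [[0.22,0,0.18],[0.45,0,0.37],[0.67,-0.007,0.56],[0.67,-0.007,0.56]], "twist": [[0,0,0],[0,0,0],[0,0,0],[0,0,0]]}')|grep -E 'tcp|gap|_force'
python3 rot.py .634 -.124 .222
sed -i "s/print(c,'model'/print(cv2.minAreaRect(h.astype(np.float32)));print(c,'model'/" chk.py
python3 chk.py
python3 - <<'E'
from h import *
# row-wise centre of mask body vs model, side
s=ctrl.read_state(); M=R.from_rotvec(s['orientation']).as_matrix(); p=np.array(s['tcp_pos']); o=p+M@[.0284,0,.0087]
eyes.read_camera('side'); m=silhouettes('side','bottle_mixer')[0]['mask']
h=hull_mask('side',bottle_pts(o,M@[-.767,0,-.6415])); k=np.zeros(m.shape,np.uint8); cv2.fillPoly(k,[np.round(h).astype(np.int32)],1)
for y in range(195,262,6):
    a,b=np.where(m[y])[0],np.where(k[y])[0]; print(y,(a.min(),a.max()) if len(a) else 0,(b.min(),b.max()) if len(b) else 0)
E
```

```text
tcp_pos: [0.6334, -0.1244, 0.2601]
ft_force: [0.5, -1.0, -0.5]
finger_gap: 0.441
finger_force: 40.9
p [ 0.6334 -0.1244  0.2601] q [-0.3211 -0.005  -0.7198 -0.0184  0.0023  0.0019] gap 37.63780015939266 ff 40.94322293065488 F [ 0.5343 -1.0257 -0.5453]
twist total [ 0.0001  0.     -0.0005] deg 0.1894338487609387
units [0.3622 0.0061 0.3096]
axis up err in world [-0.001  -0.0027  0.9999] under [ 0.6225 -0.1207  0.2327]
((386.5685729980469, 198.3251953125), (19.649995803833008, 27.116851806640625), 40.31991958618164)
top model [386.5762 198.6144] [374.7599 186.2329] [398.0006 211.2136]
   0.84 [387.8639 197.5767] [378 186] [398 210] ((388.0, 198.0), (24.0, 20.0), 90.0)
  mouth [array([381.5, 202.3])] [382.7232 203.5489]
((364.5972595214844, 228.8725128173828), (21.068464279174805, 46.025978088378906), 4.639331340789795)
side model [364.468 229.763] [352.9118 205.936 ] [375.52   251.9155]
   0.93 [368.0952 227.3793] [356 206] [377 249] ((366.87408447265625, 227.51870727539062), (20.474424362182617, 43.29591751098633), 2.862405300140381)
  mouth [array([365.3, 250. ])] [362.646  252.0227]
195 0 0
201 0 0
207 (np.int64(365), np.int64(373)) (np.int64(360), np.int64(373))
213 (np.int64(362), np.int64(375)) (np.int64(358), np.int64(375))
219 (np.int64(358), np.int64(376)) (np.int64(356), np.int64(376))
225 (np.int64(361), np.int64(377)) (np.int64(355), np.int64(376))
231 (np.int64(368), np.int64(376)) (np.int64(355), np.int64(375))
237 (np.int64(371), np.int64(375)) (np.int64(354), np.int64(375))
243 (np.int64(355), np.int64(374)) (np.int64(354), np.int64(374))
249 (np.int64(361), np.int64(369)) (np.int64(357), np.int64(372))
255 0 0
261 0 0
```

```bash
(python3 -m inch '{"travel": [[0.05,0,0.045],[0.11,0,0.09],[0.16,0,0.135],[0.21,0,0.175],[0.21,0,0.175]], "twist": [[0,0,0],[0,0,0],[0,0,0],[0,0,0],[0,0,0]]}')|grep -E 'tcp|gap|_force'
python3 rot.py .6333 -.124 .222
```

```text
tcp_pos: [0.6341, -0.1247, 0.2394]
ft_force: [0.5, -0.7, -0.7]
finger_gap: 0.442
finger_force: 41.0
p [ 0.6341 -0.1247  0.2394] q [-0.3212  0.0211 -0.7637 -0.0906  0.0022  0.0021] gap 37.773226975778925 ff 40.95328463707119 F [ 0.4742 -0.6683 -0.6691]
twist total [ 0.0001  0.0004 -0.0006] deg 0.2406265800675969
units [0.1748 0.0046 0.1293]
axis up err in world [-0.0031 -0.0022  0.9999] under [ 0.6232 -0.121   0.212 ]
```

```bash
(python3 -m inch '{"travel": [[0.03,0,0.025],[0.06,0,0.05],[0.09,0,0.075],[0.09,0,0.075]], "twist": [[0,0,0],[0,0,0],[0,0,0],[0,0,0]]}')|grep -E 'tcp|gap|_force'
python3 rot.py .6333 -.124 .222; python3 chk.py
```

```text
tcp_pos: [0.6342, -0.1247, 0.2303]
ft_force: [0.4, -0.1, -1.0]
finger_gap: 0.444
finger_force: 41.0
p [ 0.6342 -0.1247  0.2303] q [-0.3211  0.0332 -0.7823 -0.1216  0.0022  0.0021] gap 37.93265302635263 ff 40.95346727175638 F [ 0.4182 -0.1036 -0.9886]
twist total [ 0.0001  0.0004 -0.0006] deg 0.2530968334272165
units [0.0885 0.0046 0.0562]
axis up err in world [-0.0035 -0.002   0.9999] under [ 0.6233 -0.121   0.2029]
((384.3902587890625, 201.20968627929688), (19.034744262695312, 25.89226531982422), 40.51158142089844)
top model [384.4072 201.4722] [373.0524 189.6627] [395.4593 213.54  ]
   0.66 [385.7545 200.3178] [376 189] [396 212] ((386.0, 200.5), (23.0, 20.0), 90.0)
  mouth [array([384.3, 204.3])] [382.7232 203.5489]
((363.8614807128906, 241.25933837890625), (20.628366470336914, 44.692481994628906), 4.786619186401367)
side model [363.7662 242.1258] [352.5164 218.9872] [374.5613 263.6427]
   0.92 [366.5325 240.1798] [355 220] [375 261] ((365.47259521484375, 240.54864501953125), (19.67542266845703, 41.398284912109375), 2.8624050617218018)
  mouth [array([361.1, 251.7])] [362.646  252.0227]
```

```bash
(python3 -m inch '{"travel": [[0.03,0,0.02],[0.06,0,0.04],[0.09,0,0.06],[0.09,0,0.065],[0.09,0,0.065]], "twist": [[0,0,0],[0,0,0],[0,0,0],[0,0,0],[0,0,0]]}')|grep -E 'tcp|gap|_force'
python3 rot.py .6333 -.124 .218
```

```text
tcp_pos: [0.6338, -0.1245, 0.2219]
ft_force: [-0.8, -0.5, -1.5]
finger_gap: 0.444
finger_force: 41.0
p [ 0.6338 -0.1245  0.2219] q [-0.321   0.0443 -0.8005 -0.1514  0.0021  0.0022] gap 37.88794484516791 ff 40.95333201577887 F [-0.8353 -0.5494 -1.545 ]
twist total [ 0.0001  0.0005 -0.0006] deg 0.27346750278410853
units [0.0425 0.0043 0.0243]
axis up err in world [-0.004  -0.0019  0.9999] under [ 0.623  -0.1209  0.1945]
```

Foot is about 20 mm inside the mouth with no contact force. Releasing and backing out along the tool.

```bash
(python3 -m inch '{"travel": [[0,0,0],[0,0,0],[0,0,0],[0,0,0]], "twist": [[0,0,0],[0,0,0],[0,0,0],[0,0,0]]}' 65
python3 -m inch '{"travel": [[0,0,-0.2],[0,0,-0.5],[0,0,-0.9],[0,0,-1]], "twist": [[0,0,0],[0,0,0],[0,0,0],[0,0,0]]}'
python3 -m inch '{"travel": [[-0.5,0,-0.4],[-0.9,0,-0.8],[-0.9,0,-0.8]], "twist": [[0,0,0],[0,0,0],[0,0,0]]}')|grep -E 'tcp|gap|_force'
python3 - <<'E'
from h import *
for c in('top','side'):
    eyes.read_camera(c)
    for z in(.182,.195): h=hull_mask(c,bottle_pts([.623,-.1205,z],(0,0,1))); print(c,z,h.min(0),h.max(0))
    for n in('bottle_mixer','bottle_inside','other_bottle'):
      for r in silhouettes(c,n)[:3]:
        m=np.argwhere(r['mask'])[:,::-1]; print('  ',n,round(r['score'],2),m.min(0),m.max(0))
E
```

```text
tcp_pos: [0.6338, -0.1245, 0.2219]
ft_force: [0.1, -0.7, -0.9]
finger_gap: 0.762
finger_force: 0.0
tcp_pos: [0.5744, -0.1049, 0.275]
ft_force: [-0.1, 0.8, 0.5]
finger_gap: 0.766
finger_force: 0.0
tcp_pos: [0.5732, -0.1049, 0.3739]
ft_force: [0.5, -0.5, 0.4]
finger_gap: 0.761
finger_force: 0.0
top 0.182 [371.60315 192.17108] [393.40274 215.48668]
top 0.195 [372.35376 190.63977] [394.48868 214.37473]
   bottle_mixer 0.87 [373 194] [394 216]
   bottle_mixer 0.52 [440 273] [457 287]
   bottle_inside 0.37 [370 221] [379 226]
   other_bottle 0.78 [440 274] [457 287]
side 0.182 [351.72037 227.60915] [373.4738  271.39447]
side 0.195 [352.07214 222.16898] [374.03925 266.5023 ]
   bottle_mixer 0.79 [351 231] [372 261]
   other_bottle 0.75 [295 389] [312 421]
```

```bash
python3 -m inch '{"travel": [[-0.3,0,-0.3],[-0.3,0,-0.3],[-0.3,0,-0.3],[-0.3,0,-0.3],[-0.3,0,-0.3]], "twist": [[0,0,0],[0,0,0],[0,0,0],[0,0,0],[0,0,0]]}'|grep -E 'clock|_force'
python3 - <<'E'
from h import *
eyes.read_camera('side')
for r in silhouettes('side','bottle_mixer')[:1]:
    m=np.argwhere(r['mask'])[:,::-1]; print(m.min(0),m.max(0),cv2.minAreaRect(m.astype(np.float32)))
    if abs(m[:,1].min()-231)<4: print(ctrl.hand_in())
E
```

```text
clock: 34.78
ft_force: [-0.5, -0.0, -1.2]
finger_force: 0.0
[352 231] [373 261] ((362.86468505859375, 246.25880432128906), (20.171178817749023, 31.062084197998047), 4.39870548248291)
the job is handed in; nothing more can be done
None
```

Both bottles are loaded caps up in the dispenser, bench bottle first and mixer bottle on top, and the job was handed in at about 35 s; the last images fit the top bottle seated within a few millimetres, perhaps leaning slightly, but the lower one was out of camera view.

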